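# Open the caddy on its empty compartment and refill it

### The arm

A 7-joint arm with a two-finger parallel gripper is mounted at the origin on the work surface. World frame = base frame: x ahead of the robot, y to its left, z up, the work surface at z = 0. Lengths are in m, angles in rad, forces in N, time in s.
With the tool pointing down it reaches from about 0.4 to 0.875 m from the base axis. Payload 4.4 kg.
Tool frame: the origin (TCP) lies between the finger pads; the fingertips stand 25 mm ahead of it and the grasp point (between the pads) lies 6 mm ahead of it; z points along the fingers, y is the line along which they close (so a half turn about z gives the same grasp; the last joint's range is limited). The gripper opens to 85 mm and grips with 20 to 120 N. Pads are 22 mm wide; open, the fingers measure 114 mm over their backs; the gripper's body (76 mm by 85 mm) begins 54 mm behind the grasp point. The pads swing forward as they close: fully open they stand 13 mm farther back than shut.
Start: joints at [-1.231, 0.628, 0.038, 1.517, -0.027, 0.996, -0.02], TCP at [0.257, 0.597, 0.217] pointing down, gripper open.
Joint ranges: [-3.06, 3.06], [-0.37, 2.12], [-1.25, 1.32], [0.18, 2.47], [-1.1, 4.24], [0.23, 1.98], [-2.94, 2.94]. Speed limits (rad/s): [2.57, 2.57, 3.14, 3.14, 3.14, 3.14, 3.14].

### API

Orientations are given as a rotation vector (axis times angle).
In Python, from cell import readout, optics, order gives the robot as it stands. The module is installed in compiled form; this text tells all that it offers.
- The arm moves only by the tool jog_arm, never from a script. Its arguments are lists of equal length, an entry for each row: "fingers": the finger opening in mm, from 0 to 85.4; "travel": the shift along the tool's x, y, z in units of 200 mm (1.0 is 200 mm), a list of three; "turn": the turn about the tool's z in units of 0.08 rad (1.0 is 0.08 rad). In form: {"fingers": [fingers, ...], "travel": [[x, y, z], ...], "turn": [turn, ...]}. A call has 1 to 20 rows; each row shifts and turns the commanded pose from where the row before left it, along the tool's axes as they then stand; what a row does not reach is not made up. A row lasts 1/10 s, in which the tool goes at most 50 mm and 8.59 degrees, less where a joint would pass 70% of its speed; a pose out of reach is approached as far as the arm can. A call with a number of a shift or a turn outside -1 to 1 is refused whole. A call with a gripper value outside its range is refused whole. The fingers move at their own pace and stop on an object; the grip force is fixed at half the most. Time passes only in rows, so rows that do not move let the fingers close. It gives the time, the measured TCP pose, the force, the opening and the grip force at its end, in the units of the state.
- readout.state(): the state, without advancing time (a new reading comes with each control period).
- optics.camera(name): name is "scene" or "top"; returns the picture (384x512x3 uint8, red, green, blue); there is no depth.
- optics.camera_info(name): a dict with "fovy" (degrees; the focal length in pixels is half the picture's height over the tangent of half this angle, whatever the lens; pixels are square), "cx", "cy" (the principal point, pixels), "position" and "orientation" of the camera in the world. Camera axes: x right, y up, looking along -z (the intrinsics and any distortion apply to the point x, -y, -z); pixel columns grow to the right and rows downward; lengths in m; the calibration is good to about 2 mm. A picture is of the moment at which its call begins. camera_info takes no time and is no camera call.
- order.job_done(): hands the job in; it is judged then, once.
The state is a dict: "time_s": time; "qpos": joint angles; "dq": joint speeds; "effort": joint torques, N m; "tool_pos": TCP position; "tool_rot": TCP orientation; "ft_force": force on the tool from outside, world axes, zero at the start; "moment": the same for the moment, N m; "width": finger opening in m; "grasp_force": force on a finger pad.
Only numpy, scipy, OpenCV 4.12 (cv2) and the standard library are available. Lean on these libraries where they do the work, as an engineer would, in place of code of your own. Each camera call takes 0.05 s, during which the arm holds its last target. There are 200 camera calls.

### The job

Turn the clear cap of the round sloping caddy by its knob until the opening in the cap stands squarely over the one empty compartment, with no divider showing in it. Then put the loose piece of brown sugar through the opening into that compartment, leaving the cap where you set it, and without shifting or upsetting the espresso cup, the glass jar or the spoon that lie around it.

Things in the scene. Friction and masses are not known exactly. Their poses are not given: they have to be found in the camera images.
- cap (a joint): clear plastic cap, disc 140 mm wide, 3 mm thick, steel edge, turning about the caddy's sloping axis over a tray of 4 compartments. Value: angle (rad) of the opening past the empty compartment, counter-clockwise positive looking down onto the cap; 0 = centred over it. Starts at 0.7 to 1.45. Light friction (0.05 N m); stays where left
- knob (a point): grip point on the cap's axis, in the round black fluted knob (28 mm wide, rising 34 mm above the cap's upper face): 21 mm above that face, 13 mm below the knob's top. z axis: the rotation axis, pointing up out of the cap, leaning 28 degrees from vertical towards the robot's side; x and y turn with the cap
- opening (a point): centre of the opening in the cap, level with the cap's upper face, 43 mm from the axis. The opening is a steel-edged sector 72 degrees wide, from 18 to 66 mm from the axis
- compartment (a point): centre of the empty compartment's mouth, 43 mm from the axis, level with the cap's upper face: the opening's centre must come here. z axis: up out of the caddy along the rotation axis. Compartment: a quarter circle of radius 68 mm, 50 mm deep; the other three hold sugar pieces, brown paper sticks and round biscuits
- caddy: steel drum 144 mm wide and 52 mm high on a wooden wedge, fixed on the ledge, sloping 28 degrees down towards its own -x (the robot's side). Origin on the ledge under the drum; the cap's upper face is 95 mm above the ledge at its centre
- tray_centre (a point): point on the caddy's axis level with the cap's upper face; its z axis points up out of the caddy along the axis, its x and y axes run along the two dividers that bound the empty compartment, which is the quarter where both x and y are positive. The tray does not turn in use
- sugar_mid (a point): centre of the loose piece of brown slab sugar, a block 30 mm (its x) by 20 mm (its y) by 18 mm high (its z), 15 g, lying flat on the ledge; this point is 9 mm above its underside
- cup: white espresso cup with a handle, 64 mm across, 58 mm high; origin at the centre of its underside; leave alone. Cup and sugar piece stand to either side of the caddy and may trade sides
- jar: small glass jar with a metal lid, 60 mm across, 85 mm high; origin at the centre of its underside; leave alone
- spoon: small spoon with a steel bowl and a wooden handle, 130 mm long, lying on the ledge behind and to the right of the caddy; leave alone
- sugar: the same piece of sugar; origin at the centre of its underside

How it is judged:
On the way, in this order (a step that is already met when the one before it is completed fails the run):
1. the opening stands over the empty compartment, cap at rest (value of joint cap between -0.16 and 0.16 rad and velocity of joint cap between -0.1 and 0.1 rad/s), for 0.3 s.
2. the sugar piece is inside the empty compartment, below the cap (x of sugar_mid in the frame of tray_centre between 0.004 and 0.068 m and y of sugar_mid in the frame of tray_centre between 0.004 and 0.068 m and z of sugar_mid in the frame of tray_centre between -0.06 and -0.012 m), for 0.2 s.
At the end, for the whole second after the job is handed in: The cap's opening is within 0.16 rad (9 degrees) of the middle of the empty compartment, so no divider shows in it; the sugar piece lies still inside that compartment, its centre at least 12 mm below the cap's upper face (all of step 2 and value of joint cap between -0.16 and 0.16 rad and linear speed of sugar below 0.03 m/s); the robot touches nothing.
It fails at once if the cup, the jar or the spoon is shifted more than 30 mm (distance of any of cup, jar, spoon from where it was at the start of the episode above 0.03 m).
It fails at once if the cup or the jar is tipped over (angle between any of cup, jar's own z axis and vertical above 0.5 rad).
It also fails if it takes over 54 s, if anything falls off the work surface, if the arm or the gripper's body presses on something with over 40 N, if the wrist force passes 120 N, or if a joint passes its speed limit or range.

## Working session

There is one attempt and no reset: what is moved stays moved. The work goes in short steps, Python scripts to look and compute and a tool call to move; the robot and the scene stay as the last step left them, time stands still between calls to the robot, and variables do not carry over. Pictures are saved under pics/ and viewed, at most 10 in all, crops included, and the job is handed in when it is done.

Besides the shell and the picture viewer there is one more tool, called in YAML: its name, and indented under it one key for each argument. jog_arm: Moves the arm, as the interface text tells. Its arguments: {"type":"object","properties":{"fingers":{"type":"array","items":{"type":"number"}},"travel":{"type":"array","items":{"type":"array","items":{"type":"number","minimum":-1,"maximum":1}}},"turn":{"type":"array","items":{"type":"number","minimum":-1,"maximum":1}}},"required":["fingers","travel","turn"]}

```bash
mkdir -p pics; python3 - <<'E'
from cell import readout, optics
import cv2,numpy as np
for n in("scene","top"):
    im=optics.camera(n); cv2.imwrite(f"pics/{n}0.png",im[:,:,::-1]); print(n,optics.camera_info(n))
s=readout.state();print({k:np.round(v,3) for k,v in s.items()})
a=[cv2.imread(f"pics/{n}0.png") for n in("scene","top")]
E
```

```text
scene {'fovy': 53.76721249272327, 'cx': 256.518791111011, 'cy': 189.2518002657766, 'position': array([ 1.07689523, -0.28547831,  0.8233708 ]), 'orientation': array([0.62357982, 0.36922756, 1.01695438])}
top {'fovy': 55.15030988218975, 'cx': 258.58206460052617, 'cy': 191.30551861718385, 'position': array([0.47126653, 0.00319747, 1.04557214]), 'orientation': array([ 0.07038533, -0.05087439, -1.54593254])}
{'time_s': np.float64(0.1), 'qpos': array([-1.231,  0.629,  0.038,  1.518, -0.027,  0.996, -0.02 ]), 'dq': array([-0.001, -0.002, -0.001, -0.002, -0.001,  0.   , -0.002]), 'effort': array([ 3.0000e-03, -5.6453e+01,  1.2310e+00, -1.9397e+01,  1.1000e-02,
        5.0000e-03,  0.0000e+00]), 'tool_pos': array([0.256, 0.597, 0.216]), 'tool_rot': array([-6.330e-01, -3.077e+00,  3.000e-03]), 'ft_force': array([-0.278,  0.338, -0.298]), 'moment': array([ 0.033,  0.004, -0.008]), 'grasp_force': np.float64(0.0), 'width': np.float64(0.085)}
```

View pics/scene0.png

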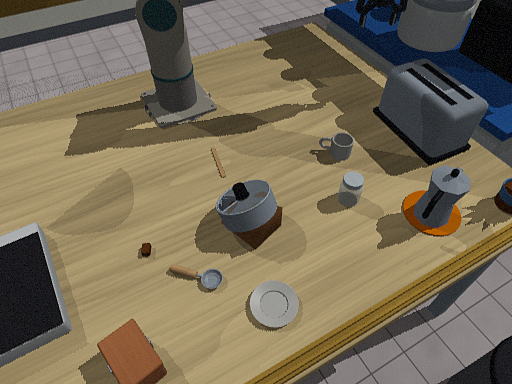

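View pics/top0.png

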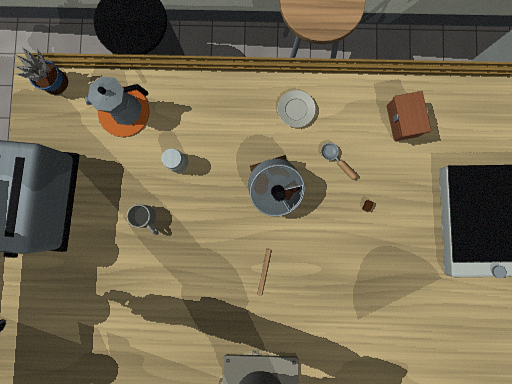

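The scene view shows the caddy at about (245,205), the sugar at (146,249), the spoon at (200,277), the cup at (340,147) and the jar at (351,188). In the top view they are the caddy at (277,187), the sugar at (369,206), the spoon at (335,155), the cup at (140,216) and the jar at (172,159).

```bash
cat > h.py <<'E'
import numpy as np,cv2
from cell import readout,optics
from scipy.spatial.transform import Rotation as R
def ray(n,u,v):
    c=optics.camera_info(n);f=192/np.tan(np.radians(c["fovy"]/2))
    d=R.from_rotvec(c["orientation"]).apply([(u-c["cx"])/f,-(v-c["cy"])/f,-1.]);return np.array(c["position"]),d/np.linalg.norm(d)
def plane(n,u,v,z):
    p,d=ray(n,u,v);return p+d*(z-p[2])/d[2]
def proj(n,P):
    c=optics.camera_info(n);f=192/np.tan(np.radians(c["fovy"]/2))
    q=R.from_rotvec(c["orientation"]).inv().apply(np.atleast_2d(P)-c["position"]);return np.c_[c["cx"]+f*q[:,0]/-q[:,2],c["cy"]-f*q[:,1]/-q[:,2]]
def tri(a,b):
    p,d=ray("scene",*a);q,e=ray("top",*b);t=np.linalg.lstsq(np.c_[d,-e],q-p,rcond=None)[0]
    A,B=p+d*t[0],q+e*t[1];return (A+B)/2,np.linalg.norm(A-B)
E
python3 - <<'E'
from h import *
a=cv2.imread("pics/scene0.png");b=cv2.imread("pics/top0.png")
A=cv2.resize(a[165:255,200:300],None,fx=6,fy=6,interpolation=2)
B=cv2.resize(b[150:225,235:318],None,fx=7,fy=7,interpolation=2)
A=np.clip(A*1.5,0,255);B=np.clip(B*1.5,0,255)
cv2.imwrite("pics/ca.png",A);cv2.imwrite("pics/cb.png",B)
r=[]
for n,im,(x0,y0,x1,y1) in(("scene",a,(130,235,165,265)),("top",b,(355,195,382,218))):
    h=im[y0:y1,x0:x1].max(2);m=(h<90).astype(np.uint8);k,l,s,c=cv2.connectedComponentsWithStats(m);i=1+np.argmax(s[1:,4]);cc=c[i]+[x0,y0];r.append(cc)
    print(n,cc,s[i], cv2.minAreaRect(np.argwhere(l==i)[:,::-1].astype(np.float32)))
print(tri(*r),plane("top",*r[1],.012))
for n,im,(x0,y0,x1,y1) in(("scene",a,(228,178,252,202)),("top",b,(268,182,292,204))):
    m=(im[y0:y1,x0:x1].max(2)<40).astype(np.uint8);k,l,s,c=cv2.connectedComponentsWithStats(m);i=1+np.argmax(s[1:,4]);print(n,c[i]+[x0,y0],s[i]+[x0,y0,0,0,0]);r.append(c[i]+[x0,y0])
print(tri(r[2],r[3]))
E
```

```text
scene [145.28244275 249.91603053] [  8   8  13  15 131] ((14.0, 15.0), (14.0, 12.0), 90.0)
top [368.1509434  205.55660377] [  7   5  14  12 106] ((13.500001907348633, 11.0), (10.733125686645508, 11.180339813232422), 26.56505012512207)
(array([ 0.51887946, -0.29280577,  0.00475834]), np.float64(0.0002058713408238698)) [ 0.51851417 -0.29084606  0.012     ]
scene [239.93069307 191.17326733] [232 183  17  18 202]
top [278.27118644 192.42372881] [271 185  16  16 177]
(array([ 0.54210728, -0.03524907,  0.10582243]), np.float64(0.001232486358312585))[ WARN:0@0.201] global loadsave.cpp:1063 imwrite_ Unsupported depth image for selected encoder is fallbacked to CV_8U.
```

View pics/ca.png

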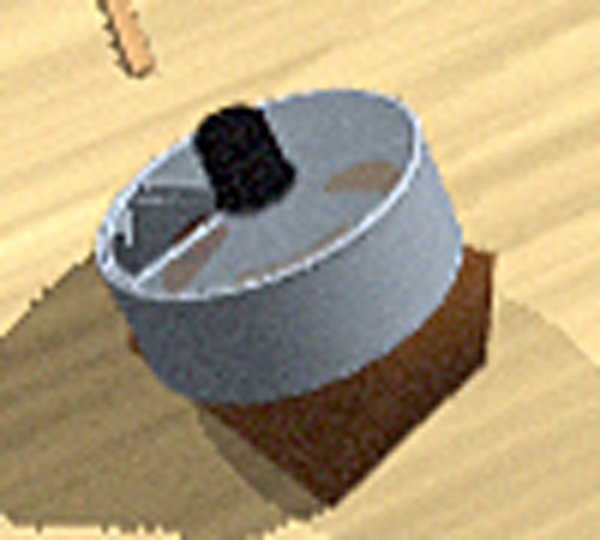

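View pics/cb.png

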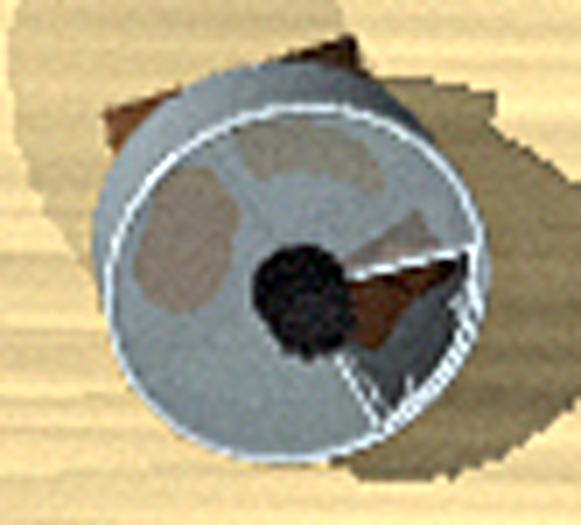

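The crops show the white cap rim, the black knob at about (305,300) in the top crop, and the opening to the right and lower right of it, with edges running to (475,250) and (380,425). Contents lie at the left, top and right, so the empty quarter is at the bottom, on the robot's side. I'll rectify the cap plane next.

```bash
cat >> h.py <<'E'
def rect(im,n,C,Rm,depth,S=300,half=.075):
    g=np.linspace(-half,half,S);X,Y=np.meshgrid(g,-g)
    P=C+np.stack([X.ravel(),Y.ravel(),0*X.ravel()+depth],1)@Rm.T
    q=proj(n,P).astype(np.float32).reshape(S,S,2);return cv2.remap(im,q[...,0],q[...,1],cv2.INTER_CUBIC)
E
python3 - <<'E'
from h import *
b=cv2.imread("pics/top0.png");a=cv2.imread("pics/scene0.png")
s=lambda x,y:(200+x/6-.4,165+y/6-.4); t=lambda x,y:(235+x/7-.4,150+y/7-.4)
p=plane("scene",*s(330,505),0);q=plane("scene",*s(487,362),0);d=q-p;print("back edge scene",p,q,np.degrees(np.arctan2(-d[0],d[1])))
p=plane("top",*t(110,112),.08);q=plane("top",*t(350,38),.08);d=p-q;print("top edge",p,q,np.degrees(np.arctan2(-d[0],d[1])))
# rim ellipse centre, both views
m=((b.min(2)>135)&(b.max(2).astype(int)-b.min(2)<45)).astype(np.uint8)
# hand-marked rim points in the crops
T=np.array([t(*k) for k in[(107,300),(140,205),(200,135),(300,105),(400,130),(460,190),(487,260),(380,430),(285,460),(200,435),(140,390)]],np.float32)
S=np.array([s(*k) for k in[(98,235),(125,190),(180,135),(270,97),(350,92),(410,115),(418,160),(380,220),(310,265),(230,293),(150,295),(110,270)]],np.float32)
et=cv2.fitEllipse(T);es=cv2.fitEllipse(S);print(et,es)
C,e=tri(es[0],et[0]);print("C",C,e)
kt,_=tri(s(238,122),t(303,318));print("knobtop?",kt)
E
```

```text
back edge scene [ 0.64598819 -0.05310854  0.        ] [0.61667792 0.0414307  0.        ] 17.22515313991777
top edge [0.61383169 0.03972475 0.08      ] [ 0.64417092 -0.0504879   0.08      ] 18.58819830299276
((276.97149658203125, 189.82125854492188), (49.32215118408203, 54.3275032043457), 66.0439453125) ((242.89974975585938, 196.8304901123047), (29.08340072631836, 56.651023864746094), 66.91059875488281)
C [ 0.55011394 -0.03209414  0.09037592] 0.0006668645292695357
knobtop? [ 0.53464539 -0.03326445  0.12059951]
```

```bash
cat >> h.py <<'E'
yaw=np.radians(18);Rc=R.from_euler("ZY",[yaw,-np.radians(28)]).as_matrix()
C=np.array([.5505,-.0325,.0935])
E
python3 - <<'E'
from h import *
print(Rc[:,2])
b=cv2.imread("pics/top0.png");a=cv2.imread("pics/scene0.png")
o=[]
for im,n in((b,"top"),(a,"scene")):
    for d in(0,-.02):
        r=rect(im,n,C,Rc,d);r=np.clip(r*1.6,0,255).astype(np.uint8);cv2.circle(r,(150,150),140,(0,0,255),1)
        o.append(r)
cv2.imwrite("pics/rect.png",np.vstack([np.hstack(o[:2]),np.hstack(o[2:])]))
E
```

```text
[-0.44649399 -0.14507469  0.88294759]
```

View pics/rect.png

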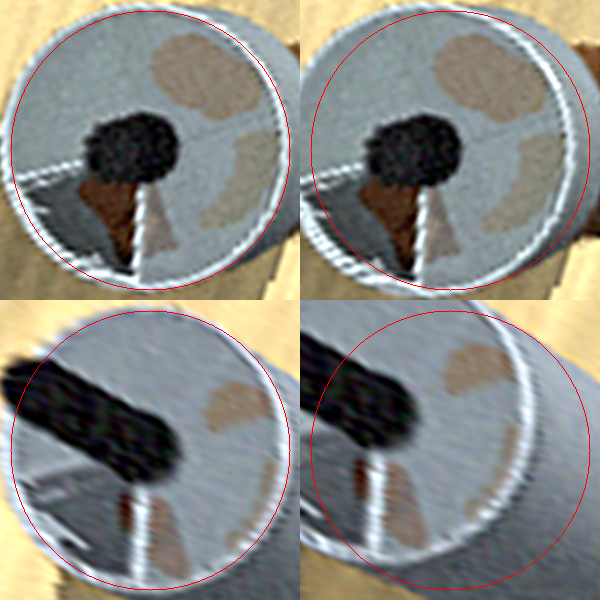

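The rectified view puts the opening centre at about 230° in the caddy frame, with edges at 194° and 266°. A divider runs along 18.5°, so the empty quarter is 108–198° with its centre at 153.5°. The cap must turn about 76° clockwise, and I'll ratchet the knob to do it.

jog_arm:
  fingers: [85,85,85,85,85,85,85,85,85,85,85,85,85,85,85,85,85,85,85,85]
  travel:
    - [0,0,-0.2]
    - [0,0,-0.2]
    - [-0.12,-0.12,0]
    - [-0.12,-0.12,0]
    - [-0.12,-0.12,0]
    - [-0.12,-0.12,0]
    - [-0.12,-0.12,0]
    - [-0.12,-0.12,0]
    - [-0.12,-0.12,0]
    - [-0.12,-0.12,0]
    - [-0.12,-0.12,0]
    - [-0.12,-0.12,0]
    - [-0.12,-0.12,0]
    - [-0.12,-0.12,0]
    - [-0.12,-0.12,0]
    - [-0.12,-0.12,0]
    - [-0.12,-0.12,0]
    - [-0.12,-0.12,0]
    - [-0.12,-0.12,0]
    - [-0.12,-0.12,0]
  turn: [0,0,0,0,0,0,0,0,0,0,0,0,0,0,0,0,0,0,0,0]

```text
time_s: 2.1
tool_pos: [0.483, 0.0285, 0.2968]
tool_rot: [-0.633, -3.077, 0.0]
ft_force: [0.1, 0.4, 0.2]
width: 0.0849
grasp_force: 0.0
```

jog_arm:
  fingers: [85,85,85,85,85,85,85,85,85,85,85,85,85,85,85,85,85,85,85,85]
  travel:
    - [0,0,0]
    - [0,0,0]
    - [0,0,0]
    - [0,0,0]
    - [0,0,0]
    - [0,0,0]
    - [0,0,0]
    - [0,0,0]
    - [0,0,0]
    - [0,0,0]
    - [0,0,0]
    - [0,0,0]
    - [0,0,0]
    - [0,0,0]
    - [0,0,0]
    - [0,0,0]
    - [0,0,0]
    - [0,0,0]
    - [0,0,0]
    - [0,0,0]
  turn: [1,1,1,1,1,1,1,1,1,1,1,1,1,1,1,1,1,1,1,1]

```text
time_s: 4.1
tool_pos: [0.4826, 0.0298, 0.2967]
tool_rot: [-2.651, -1.685, 0.001]
ft_force: [-0.1, 0.2, 0.3]
width: 0.0849
grasp_force: 0.0
```

```bash
cat >> h.py <<'E'
def go(P,ang=None):
    "shift to P in tool units now; turn units to bring tool y to world angle ang (deg)"
    s=readout.state();M=R.from_rotvec(s["tool_rot"]).as_matrix()
    y=np.degrees(np.arctan2(M[1,1],M[0,1]));print("t",round(s["time_s"],2),"tcp",np.round(s["tool_pos"],4),"yang",round(y,1),"tilt",np.round(M[:2,2],3),"w",round(s["width"],4),"q7",round(s["qpos"][6],2))
    v=M.T@(np.array(P)-s["tool_pos"])/.2;print("travel",np.round(v,3),"mm",np.round(v*200,1))
    if ang is not None: print("turn",np.round(-(((ang-y)+180)%360-180)*np.pi/180/.08,2))
E
python3 - <<'E'
from h import *
k=C+.021*Rc[:,2];print(k);go([k[0]-.002,k[1],.2],-52)
E
```

```text
[ 0.54112363 -0.03554657  0.1120419 ]
t 4.1 tcp [0.4826 0.0298 0.2967] yang -25.1 tilt [-0.001 -0.   ] w 0.0849 q7 -0.3
travel [-0.176  0.395  0.483] mm [-35.2  79.   96.7]
turn 5.87
```

jog_arm:
  fingers: [85,85,85,85,85,85,85,85,85,85,85,85,85]
  travel:
    - [-0.044,0.1,0.1]
    - [-0.044,0.1,0.1]
    - [-0.044,0.1,0.1]
    - [-0.044,0.095,0.1]
    - [0,0,0.08]
    - [0,0,0]
    - [0,0,0]
    - [0,0,0]
    - [0,0,0]
    - [0,0,0]
    - [0,0,0]
    - [0,0,0]
    - [0,0,0]
  turn: [0,0,0,0,0,1,1,1,1,1,1,0,0]

```text
time_s: 5.4
tool_pos: [0.5395, -0.0352, 0.2007]
tool_rot: [-2.973, -1.015, 0.001]
ft_force: [0.6, 0.3, -0.6]
width: 0.0851
grasp_force: 0.0
```

```bash
python3 - <<'E'
from h import *
k=C+.021*Rc[:,2];go([k[0]-.002,k[1],.134],-52)
E
```

```text
t 5.4 tcp [ 0.5395 -0.0352  0.2007] yang -52.3 tilt [-0.001 -0.   ] w 0.0851 q7 -0.44
travel [-0.002  0.     0.334] mm [-0.5  0.  66.7]
turn -0.07
```

jog_arm:
  fingers: [85,85,85,85,15,15,15,15,15,15,15,15]
  travel:
    - [0,0,0.11]
    - [0,0,0.11]
    - [0,0,0.11]
    - [0,0,0]
    - [0,0,0]
    - [0,0,0]
    - [0,0,0]
    - [0,0,0]
    - [0,0,0]
    - [0,0,0]
    - [0,0,0]
    - [0,0,0]
  turn: [0,0,0,0,0,0,0,0,0,0,0,0]

```text
time_s: 6.6
tool_pos: [0.5397, -0.0354, 0.135]
tool_rot: [-2.974, -1.012, 0.0]
ft_force: [0.3, -0.5, 0.1]
width: 0.015
grasp_force: 0.0
```

```bash
python3 - <<'E'
from h import *
o=[]
for n,(x,y) in(("scene",(245,190)),("top",(278,188))):
    im=optics.camera(n)[:,:,::-1];cv2.imwrite(f"pics/{n}1.png",im);o.append(cv2.resize(im[y-45:y+45,x-60:x+60],(400,300),interpolation=2))
cv2.imwrite("pics/v1.png",np.hstack(o))
print(proj("scene",[[.5397,-.0354,.11]]),proj("top",[[.5397,-.0354,.11]]))
E
```

```text
[[239.61079718 189.43678164]] [[278.59633043 193.3523265 ]]
```

View pics/v1.png

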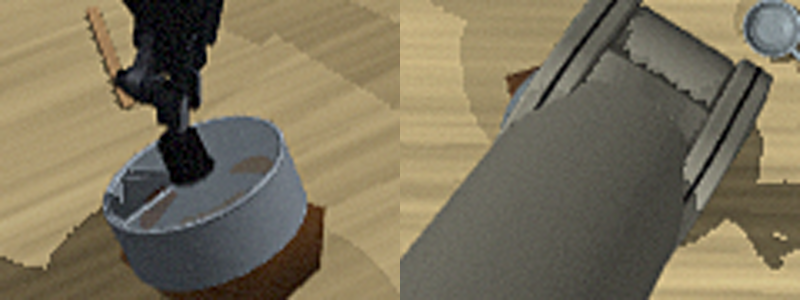

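The picture shows the fingers closed just above the knob top, at about (185,130) in the left crop. I'll open, lower 14 mm and close again.

jog_arm:
  fingers: [60,60,60,60,60,60,15,15,15,15,15,15]
  travel:
    - [0,0,0]
    - [0,0,0]
    - [0,0,0]
    - [0,0,0]
    - [0,0,0.035]
    - [0,0,0.035]
    - [0,0,0]
    - [0,0,0]
    - [0,0,0]
    - [0,0,0]
    - [0,0,0]
    - [0,0,0]
  turn: [0,0,0,0,0,0,0,0,0,0,0,0]

```text
time_s: 7.9
tool_pos: [0.5398, -0.0354, 0.1211]
tool_rot: [2.974, 1.012, 0.0]
ft_force: [-0.6, -0.3, 0.4]
width: 0.0149
grasp_force: 0.0
```

```bash
python3 - <<'E'
from h import *
im=optics.camera("scene")[:,:,::-1].copy();cv2.imwrite(f"pics/scene2.png",im)
o=[]
for f in("scene1","scene2"):
    im=cv2.imread(f"pics/{f}.png");o.append(cv2.resize(np.clip(im[140:215,210:277]*1.7,0,255).astype(np.uint8),None,fx=6,fy=6,interpolation=2)[:, :400])
for i,z in((0,.135),(1,.121)):
  for dz,c in((0,(0,255,0)),(-.025,(0,0,255))):
    u,v=proj("scene",[[.5398,-.0354,z+dz]])[0];cv2.circle(o[i],(int((u-210)*6+3),int((v-140)*6+3)),4,c,1)
cv2.imwrite("pics/v2.png",np.hstack(o))
E
```

```text
(no output)
```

View pics/v2.png

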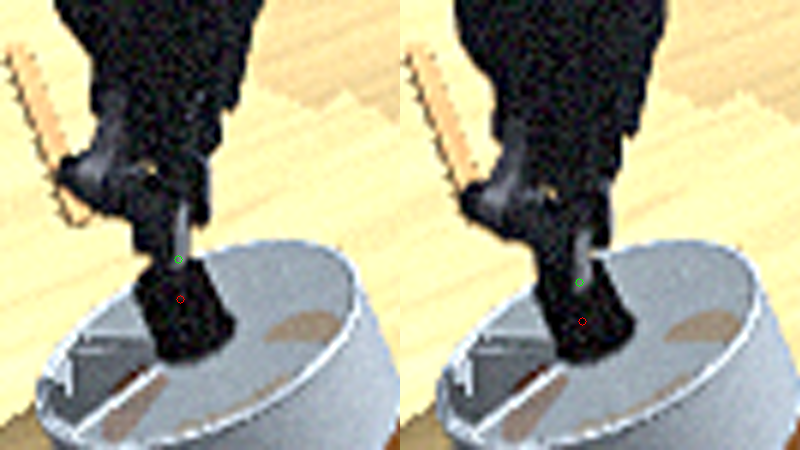

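The picture shows the fingertip still at about the knob top, roughly (580,285) in the right panel. I'll lower further.

jog_arm:
  fingers: [60,60,60,60,60,60,15,15,15,15,15,15]
  travel:
    - [0,0,0]
    - [0,0,0]
    - [0,0,0]
    - [0,0,0]
    - [0,0,0.025]
    - [0,0,0.025]
    - [0,0,0]
    - [0,0,0]
    - [0,0,0]
    - [0,0,0]
    - [0,0,0]
    - [0,0,0]
  turn: [0,0,0,0,0,0,0,0,0,0,0,0]

```text
time_s: 9.15
tool_pos: [0.541, -0.0363, 0.1134]
tool_rot: [2.974, 1.011, 0.005]
ft_force: [-3.2, -0.6, 17.3]
width: 0.0154
grasp_force: 11.5
```

jog_arm:
  fingers: [60,60,60,60,60]
  travel:
    - [0,0,0]
    - [0,0,0]
    - [0,0,0]
    - [0,0,0.02]
    - [0,0,0]
  turn: [0,0,0,0,0]

```text
time_s: 9.65
tool_pos: [0.5392, -0.0352, 0.1062]
tool_rot: [-2.974, -1.012, 0.002]
ft_force: [-0.1, -0.1, 0.8]
width: 0.0598
grasp_force: 0.0
```

jog_arm:
  fingers: [60,60,60]
  travel:
    - [0,0,0.02]
    - [0,0,0.015]
    - [0,0,0]
  turn: [0,0,0]

```text
time_s: 9.95
tool_pos: [0.5393, -0.0353, 0.0994]
tool_rot: [-2.974, -1.012, 0.002]
ft_force: [-0.3, -0.2, 0.2]
width: 0.0601
grasp_force: 0.0
```

jog_arm:
  fingers: [40,40,40,15,15,15]
  travel:
    - [0,0,0]
    - [0,0,0]
    - [0,0,0]
    - [0,0,0]
    - [0,0,0]
    - [0,0,0]
  turn: [0,0,0,0,0,0]

```text
time_s: 10.55
tool_pos: [0.5395, -0.035, 0.1005]
tool_rot: [-2.973, -1.011, -0.0]
ft_force: [-2.3, 1.0, 4.4]
width: 0.0252
grasp_force: 58.0
```

Gripped, with the pads at 25 mm and 58 N. Now the turn.

jog_arm:
  fingers: [15,15,15,15,15,15,15,15,15,15,15,15]
  travel:
    - [0,0,0]
    - [0,0,0]
    - [0,0,0]
    - [0,0,0]
    - [0,0,0]
    - [0,0,0]
    - [0,0,0]
    - [0,0,0]
    - [0,0,0]
    - [0,0,0]
    - [0,0,0]
    - [0,0,0]
  turn: [0.8,0.8,0.8,0.8,0.8,0.8,0.8,0.8,0.8,0.8,0.8,0]

```text
time_s: 11.75
tool_pos: [0.5401, -0.0368, 0.101]
tool_rot: [3.139, -0.079, 0.002]
ft_force: [-1.1, -2.2, 7.8]
width: 0.0249
grasp_force: 65.3
```

```bash
python3 - <<'E'
from h import *
im=optics.camera("scene")[:,:,::-1].copy();cv2.imwrite(f"pics/scene3.png",im)
r=[rect(cv2.imread(f"pics/{f}.png"),"scene",C,Rc,0) for f in("scene0","scene3")]
cv2.imwrite("pics/v3.png",np.clip(np.hstack(r)*1.6,0,255).astype(np.uint8))
go([0,0,0],-52)
E
```

```text
t 11.8 tcp [ 0.5401 -0.0369  0.101 ] yang -92.8 tilt [ 0.001 -0.002] w 0.0249 q7 -0.86
travel [-2.707 -0.052  0.501] mm [-541.4  -10.4  100.2]
turn -8.91
```

View pics/v3.png

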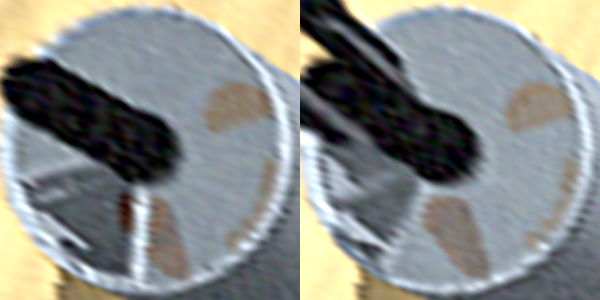

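The left edge of the opening moved from about −95° to −115/−120°. I'll ratchet back and make a second stroke.

jog_arm:
  fingers: [50,50,50,50,50,50,50,50,50,50,50,50,15,15,15,15,15]
  travel:
    - [0,0,0]
    - [0,0,0]
    - [0,0,0]
    - [0,0,0]
    - [0,0,0]
    - [0,0,0]
    - [0,0,0]
    - [0,0,0]
    - [0,0,0]
    - [0,0,0]
    - [0,0,0]
    - [0,0,0]
    - [0,0,0]
    - [0,0,0]
    - [0,0,0]
    - [0,0,0]
    - [0,0,0]
  turn: [0,0,0,-1,-1,-1,-1,-1,-1,-1,-1,-1,0,0,0,0,0]

```text
time_s: 13.5
tool_pos: [0.5394, -0.035, 0.1003]
tool_rot: [-2.966, -1.032, 0.0]
ft_force: [-2.1, 2.2, 6.2]
width: 0.0252
grasp_force: 58.0
```

jog_arm:
  fingers: [15,15,15,15,15,15,15,15,15,15,15,50,50,50,50,85]
  travel:
    - [0,0,0]
    - [0,0,0]
    - [0,0,0]
    - [0,0,0]
    - [0,0,0]
    - [0,0,0]
    - [0,0,0]
    - [0,0,0]
    - [0,0,0]
    - [0,0,0]
    - [0,0,0]
    - [0,0,0]
    - [0,0,0]
    - [0,0,0]
    - [0,0,-0.2]
    - [0,0,-0.2]
  turn: [0.9,0.9,0.9,0.9,0.9,0.9,0.9,0.9,0.9,0.9,0,0,0,0,0,0]

```text
time_s: 15.1
tool_pos: [0.5387, -0.0351, 0.1799]
tool_rot: [3.14, -0.077, -0.005]
ft_force: [1.1, -0.7, 0.1]
width: 0.0634
grasp_force: 0.0
```

```bash
python3 - <<'E'
from h import *
k=plane("top",368.15,205.56,.009);print(k);go([k[0],k[1],.18])
E
```

```text
[ 0.5186417  -0.29169691  0.009     ]
t 15.1 tcp [ 0.5387 -0.0351  0.1799] yang -92.8 tilt [-0.003 -0.   ] w 0.0634 q7 -0.96
travel [-0.038  1.286  0.   ] mm [ -7.5 257.2   0. ]
```

jog_arm:
  fingers: [85,85,85,85,85,85,85,85,85]
  travel:
    - [0,0.1,0]
    - [0,0.2,0]
    - [0,0.2,0]
    - [0,0.2,0]
    - [0,0.2,0]
    - [-0.02,0.2,0]
    - [-0.02,0.19,0]
    - [0,0,0]
    - [0,0,0]
  turn: [0,0,0,0,0,0,0,0,0]

```text
time_s: 16.0
tool_pos: [0.5187, -0.2934, 0.1797]
tool_rot: [-3.14, 0.08, 0.001]
ft_force: [-0.4, 1.5, 0.1]
width: 0.0852
grasp_force: 0.0
```

```bash
python3 - <<'E'
from h import *
for n in("top","scene"): cv2.imwrite(f"pics/{n}4.png",optics.camera(n)[:,:,::-1])
o=[rect(cv2.imread(f"pics/{n}4.png"),n,C,Rc,0) for n in("top","scene")]
im=cv2.imread("pics/top0.png")[190:220,350:385];o2=cv2.resize(im,None,fx=8,fy=8,interpolation=2)
o2=cv2.copyMakeBorder(o2[:,:200],0,60,0,0,0)
cv2.imwrite("pics/v4.png",np.clip(np.hstack(o+[o2])*1.6,0,255).astype(np.uint8));go([.5186,-.2917,.05])
E
```

```text
t 16.1 tcp [ 0.5198 -0.291   0.1795] yang -92.7 tilt [-0.     0.002] w 0.0848 q7 -0.58
travel [-0.005  0.005  0.648] mm [ -1.1   1.  129.5]
```

View pics/v4.png

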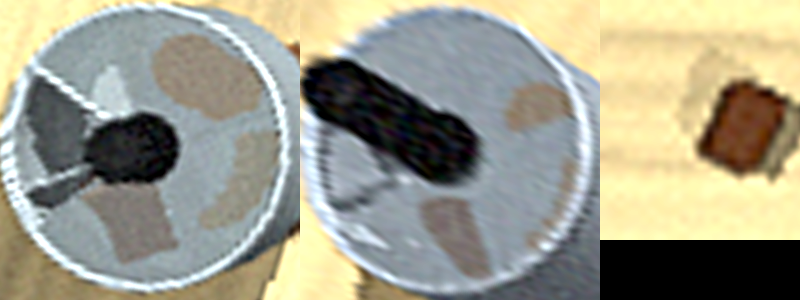

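The top rectified view shows the opening spanning about 140–212°, with the divider visible in it at about 199°. The cap still needs about 23° clockwise, which is roughly 34° of tool turn at the ratio seen so far (0.66). The sugar crop puts the block's long axis at about −25° in the world. Next is the third stroke.

jog_arm:
  fingers: [60,60,60,60,60,60,60,60,60,60,60,60,60,60,60,60,60,60,60]
  travel:
    - [0.02,-0.1,0]
    - [0.018,-0.2,0]
    - [0,-0.2,0]
    - [0,-0.2,0]
    - [0,-0.2,0]
    - [0,-0.2,0]
    - [0,-0.18,0]
    - [0,0,0]
    - [0,0,0]
    - [0,0,0]
    - [0,0,0]
    - [0,0,0]
    - [0,0,0]
    - [0,0,0]
    - [0,0,0]
    - [0,0,0]
    - [0,0,0.1]
    - [0,0,0.1]
    - [0,0,0]
  turn: [0,0,0,0,0,0,0,-1,-1,-1,-1,-1,-1,-1,-1,0,0,0,0]

```text
time_s: 18.0
tool_pos: [0.5373, -0.0357, 0.138]
tool_rot: [-3.003, -0.915, 0.007]
ft_force: [-0.3, 0.5, -0.6]
width: 0.0602
grasp_force: 0.0
```

```bash
python3 - <<'E'
from h import *
go([.5395,-.0352,.100],-56)
E
```

```text
t 18.0 tcp [ 0.5373 -0.0357  0.138 ] yang -56.1 tilt [-0.005  0.001] w 0.0602 q7 -0.41
travel [0.011 0.005 0.19 ] mm [ 2.2  1.  38. ]
turn -0.02
```

Next I lower, close, turn by 7.4 units, release, lift, and swing to the sugar side for a look.

jog_arm:
  fingers: [60,60,15,15,15,15,15,15,15,15,15,15,15,15,15,15,50,50,50,50]
  travel:
    - [0.01,0.005,0.09]
    - [0,0,0.1]
    - [0,0,0]
    - [0,0,0]
    - [0,0,0]
    - [0,0,0]
    - [0,0,0]
    - [0,0,0]
    - [0,0,0]
    - [0,0,0]
    - [0,0,0]
    - [0,0,0]
    - [0,0,0]
    - [0,0,0]
    - [0,0,0]
    - [0,0,0]
    - [0,0,0]
    - [0,0,0]
    - [0,0,0]
    - [0,0,0]
  turn: [0,0,0,0,0,0,0,0.95,0.95,0.95,0.95,0.95,0.95,0.95,0.75,0,0,0,0,0]

```text
time_s: 20.0
tool_pos: [0.5419, -0.037, 0.1023]
tool_rot: [-3.142, -0.0, -0.001]
ft_force: [-0.3, -0.6, 0.1]
width: 0.0499
grasp_force: 0.0
```

jog_arm:
  fingers: [60,85,85,85,85,85,85,85,85,85]
  travel:
    - [0,0,-0.2]
    - [0,0,-0.2]
    - [0,0.1,0]
    - [0,0.2,0]
    - [0,0.2,0]
    - [0,0.2,0]
    - [0,0.2,0]
    - [0,0.2,0]
    - [-0.03,0.18,0]
    - [0,0,0]
  turn: [0,0,0,0,0,0,0,0,0,0]

```text
time_s: 21.0
tool_pos: [0.5328, -0.3006, 0.1828]
tool_rot: [3.136, -0.014, -0.001]
ft_force: [-0.2, 0.7, 0.2]
width: 0.085
grasp_force: 0.0
```

```bash
python3 - <<'E'
from h import *
for n in("top","scene"): cv2.imwrite(f"pics/{n}5.png",optics.camera(n)[:,:,::-1])
o=[rect(cv2.imread(f"pics/{n}5.png"),n,C,Rc,0) for n in("top","scene")]
cv2.imwrite("pics/v5.png",np.clip(np.hstack(o)*1.6,0,255).astype(np.uint8));go([.5186,-.2917,.05],-115)
E
```

```text
t 21.1 tcp [ 0.5348 -0.2941  0.1819] yang -90.2 tilt [-0.  0.] w 0.0851 q7 -0.56
travel [-0.081 -0.012  0.659] mm [-16.2  -2.3 131.9]
turn 5.42
```

View pics/v5.png

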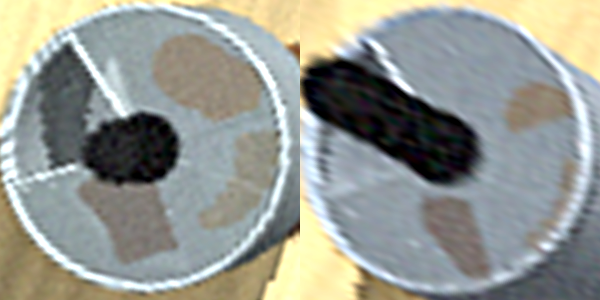

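The opening now spans about 125–194°, centred near 159–160° against the 153.5° target. It is nearly there, so I'll add one small stroke for margin.

jog_arm:
  fingers: [60,60,60,60,60,60,60,60,60,60,60,60,60,60,60,60,60]
  travel:
    - [0.024,-0.1,0]
    - [0,-0.2,0]
    - [0,-0.2,0]
    - [0,-0.2,0]
    - [0,-0.2,0]
    - [0,-0.2,0]
    - [0,-0.19,0]
    - [0,0,0]
    - [0,0,0]
    - [0,0,0]
    - [0,0,0]
    - [0,0,0]
    - [0,0,0]
    - [0,0,0.1]
    - [0,0,0.1]
    - [0,0,0.1]
    - [0,0,0.1]
  turn: [0,0,0,0,0,0,0,-1,-1,-1,-1,-1,0,0,0,0,0]

```text
time_s: 22.8
tool_pos: [0.5402, -0.0337, 0.1012]
tool_rot: [-3.079, -0.623, 0.0]
ft_force: [-0.3, 0.7, 0.1]
width: 0.06
grasp_force: 0.0
```

jog_arm:
  fingers: [15,15,15,15,15,15,15,15,15,15,50,50,50,60,85]
  travel:
    - [0,0,0]
    - [0,0,0]
    - [0,0,0]
    - [0,0,0]
    - [0,0,0]
    - [0,0,0]
    - [0,0,0]
    - [0,0,0]
    - [0,0,0]
    - [0,0,0]
    - [0,0,0]
    - [0,0,0]
    - [0,0,0]
    - [0,0,-0.2]
    - [0,0,-0.2]
  turn: [0,0,0,0,0,0.8,0.8,0.8,0.8,0,0,0,0,0,0]

```text
time_s: 24.3
tool_pos: [0.5391, -0.0349, 0.1823]
tool_rot: [-3.133, -0.225, 0.005]
ft_force: [0.8, -0.7, -0.7]
width: 0.0729
grasp_force: 0.0
```

```bash
python3 - <<'E'
from h import *
go([.5186,-.2917,.12],-115)
E
```

```text
t 24.3 tcp [ 0.5391 -0.0349  0.1823] yang -81.8 tilt [-0.003  0.   ] w 0.0729 q7 -0.81
travel [-0.284  1.256  0.312] mm [-56.8 251.3  62.3]
turn 7.25
```

jog_arm:
  fingers: [85,85,85,85,85,85,85,85,85,85,85,85,85,85,85,85,85]
  travel:
    - [-0.02,0.1,0]
    - [-0.04,0.18,0]
    - [-0.04,0.18,0]
    - [-0.04,0.18,0]
    - [-0.04,0.18,0]
    - [-0.04,0.18,0]
    - [-0.04,0.18,0]
    - [-0.024,0.076,0]
    - [0,0,0.08]
    - [0,0,0.08]
    - [0,0,0.08]
    - [0,0,0.08]
    - [0,0,0]
    - [0,0,0]
    - [0,0,0]
    - [0,0,0]
    - [0,0,0]
  turn: [0,0,0,0,0,0,0,0,1,1,1,1,1,1,1,0.25,0]

```text
time_s: 26.0
tool_pos: [0.52, -0.2916, 0.118]
tool_rot: [-3.067, 0.678, 0.0]
ft_force: [0.4, -0.0, -0.1]
width: 0.0851
grasp_force: 0.0
```

```bash
python3 - <<'E'
from h import *
cv2.imwrite("pics/top6.png",optics.camera("top")[:,:,::-1])
for f in("top0","top4","top5","top6"):
    im=cv2.imread(f"pics/{f}.png");r=rect(im,"top",C-Rc[:,0]*.0015,Rc,0).max(2).astype(float)
    g=[]
    for a in range(85,285,3):
        t=np.radians(a);rr=np.arange(60,112,2)
        g.append(np.mean(r[np.round(150-rr*np.sin(t)).astype(int),np.round(150+rr*np.cos(t)).astype(int)]))
    print(f,[(a,int(v)) for a,v in zip(range(85,285,3),g) if v>125 or v<85])
# sugar from top0: short axis, precise centre
im=cv2.imread("pics/top0.png")[192:220,352:385].astype(int)
m=((im[...,2]-im[...,0]>15)&(im[...,2]<110)).astype(np.uint8);k,l,s,c=cv2.connectedComponentsWithStats(m);i=1+np.argmax(s[1:,4])
p=np.argwhere(l==i)[:,::-1]+[352,192.];W=np.array([plane("top",u,v,.014) for u,v in p])[:,:2];mu=W.mean(0);w,V=np.linalg.eigh(np.cov((W-mu).T));print(s[i],mu,np.sqrt(w*12),"short axis",np.degrees(np.arctan2(V[1,0],V[0,0])))
go([mu[0],mu[1],.12],-115)
E
```

```text
top0 [(196, 77), (199, 67), (202, 45), (205, 48), (208, 47), (211, 47), (214, 46), (217, 46), (220, 46), (223, 46), (226, 48), (229, 46), (232, 45), (235, 48), (238, 47), (241, 47), (244, 45), (247, 41), (250, 36), (253, 31), (256, 31), (259, 41), (265, 151), (271, 82), (274, 81), (277, 80), (280, 75), (283, 75)]
top4 [(115, 126), (142, 167), (148, 59), (151, 64), (154, 63), (157, 59), (160, 61), (163, 62), (166, 61), (169, 56), (172, 53), (175, 53), (178, 54), (181, 54), (184, 56), (187, 59), (190, 56), (193, 73), (199, 78), (202, 46), (205, 49), (208, 48), (211, 72), (250, 84), (253, 79), (256, 79), (259, 80), (262, 80), (265, 79), (268, 80), (271, 82), (274, 84), (277, 84), (283, 82)]
top5 [(112, 128), (115, 126), (121, 134), (124, 182), (130, 67), (133, 71), (136, 73), (139, 71), (142, 71), (145, 65), (148, 66), (151, 69), (154, 63), (157, 61), (160, 61), (163, 60), (166, 59), (169, 60), (172, 60), (175, 61), (178, 64), (181, 67), (184, 65), (187, 66), (190, 75), (193, 128), (250, 83), (253, 80), (256, 80), (259, 79), (262, 79), (265, 80), (268, 79), (271, 82), (277, 84), (280, 83), (283, 83)]
top6 [(112, 139), (115, 190), (121, 73), (127, 84), (130, 82), (133, 78), (136, 77), (139, 75), (142, 75), (145, 69), (148, 69), (151, 72), (154, 67), (157, 61), (160, 62), (163, 67), (166, 70), (169, 70), (172, 69), (175, 69), (178, 64), (184, 157), (253, 83), (256, 83), (259, 83), (262, 83), (265, 83), (268, 84)]
[ 10   8  14  13 125] [ 0.51757493 -0.29148425] [0.02906219 0.03301848] short axis -157.62777763718958
t 26.05 tcp [ 0.52   -0.2917  0.1181] yang -114.9 tilt [-0.  0.] w 0.0851 q7 -0.82
travel [-0.012  0.004 -0.01 ] mm [-2.3  0.9 -1.9]
turn 0.02
```

The opening edges are now at about 115° and 185°, centred near 150°. The target is 151–153°, so the cap is set. Now the sugar: I'll lower carefully and close.

jog_arm:
  fingers: [60,50,50,50,10,10,10,10,10,10]
  travel:
    - [-0.01,0,0.15]
    - [0,0,0.15]
    - [0,0,0.13]
    - [0,0,0]
    - [0,0,0]
    - [0,0,0]
    - [0,0,0]
    - [0,0,0]
    - [0,0,0]
    - [0,0,0]
  turn: [0,0,0,0,0,0,0,0,0,0]

```text
time_s: 27.05
tool_pos: [0.5184, -0.291, 0.0323]
tool_rot: [3.067, -0.68, 0.001]
ft_force: [-0.1, -0.7, -0.1]
width: 0.0097
grasp_force: 0.0
```

jog_arm:
  fingers: [50,50,50,50,50,10,10,10,10,10]
  travel:
    - [0,0,0]
    - [0,0,0]
    - [0,0,0]
    - [0,0,0.035]
    - [0,0,0.035]
    - [0,0,0]
    - [0,0,0]
    - [0,0,0]
    - [0,0,0]
    - [0,0,0]
  turn: [0,0,0,0,0,0,0,0,0,0]

```text
time_s: 28.05
tool_pos: [0.5184, -0.2911, 0.0182]
tool_rot: [3.067, -0.68, 0.001]
ft_force: [-0.4, 0.1, 0.6]
width: 0.01
grasp_force: 0.0
```

```bash
python3 - <<'E'
from h import *
cv2.imwrite("pics/scene7.png",optics.camera("scene")[:,:,::-1])
print(proj("scene",[[.5184,-.2911,z] for z in(.018,0,-.007,.043)]))
for f in("scene0","scene7"):
    im=cv2.imread(f"pics/{f}.png")[215:275,115:180].astype(int);B,G,r=im[...,0],im[...,1],im[...,2]
    m=((r-B>12)&(r<110)&(r>1.35*G)).astype(np.uint8);k,l,s,c=cv2.connectedComponentsWithStats(m)
    print(f,[(tuple(s[i]),np.round(c[i]+[115,215],1)) for i in range(1,k) if s[i,4]>8])
    if f=="scene7":
        d=(im.max(2)<60);print("\n".join("".join("#" if (d[y,x]and not m[y,x]) else "s" if m[y,x] else "." for x in range(0,60)) for y in range(5,50)))
E
```

```text
[[144.61278762 246.69523991]
 [146.27364201 250.46132605]
 [146.90643669 251.89622562]
 [142.22221749 241.27447991]]
scene0 [((np.int32(26), np.int32(28), np.int32(10), np.int32(13), np.int32(109)), array([145.8, 248.9]))]
scene7 [((np.int32(26), np.int32(28), np.int32(10), np.int32(13), np.int32(96)), array([145.9, 249.9]))]
#######################################.....................
###################################.########................
##################################...##########.............
#################################....##########.............
#################################...##..#######.............
################################....##..######..............
###############################....###..##s###..............
###############################....##########...............
################################..##########................
#####.######################################................
####...##############.#####################.................
####....#############.####################..................
#####..##############.##################
[... 1272 characters left out ...]
sssss........................
...........................ssssss#s.........................
...........................ssssssss.........................
............................#.###...........................
............................................................
............................................................
............................................................
............................................................
............................................................
............................................................
............................................................
............................................................
```

The mask shows the sugar unmoved at (146,249), with the fingertips ending around row 244, just above it. The real tips therefore sit at about TCP height, so I'll go down 13 mm more.

jog_arm:
  fingers: [50,50,50,50,50,10,10,10,10,10]
  travel:
    - [0,0,0]
    - [0,0,0]
    - [0,0,0]
    - [0,0,0.035]
    - [0,0,0.03]
    - [0,0,0]
    - [0,0,0]
    - [0,0,0]
    - [0,0,0]
    - [0,0,0]
  turn: [0,0,0,0,0,0,0,0,0,0]

```text
time_s: 29.1
tool_pos: [0.5183, -0.2911, 0.0052]
tool_rot: [3.067, -0.68, 0.0]
ft_force: [-0.5, -0.7, -0.0]
width: 0.0103
grasp_force: 0.0
```

jog_arm:
  fingers: [50,50,50,50,50,10,10,10,10,10]
  travel:
    - [0,0,0]
    - [0,0,0]
    - [0,0,0]
    - [0,0,0.025]
    - [0,0,0.02]
    - [0,0,0]
    - [0,0,0]
    - [0,0,0]
    - [0,0,0]
    - [0,0,0]
  turn: [0,0,0,0,0,0,0,0,0,0]

```text
time_s: 30.1
tool_pos: [0.5183, -0.2911, -0.0039]
tool_rot: [3.067, -0.68, 0.0]
ft_force: [-1.1, -0.3, -0.0]
width: 0.0178
grasp_force: 59.9
```

```bash
python3 - <<'E'
from h import *
cv2.imwrite("pics/scene8.png",optics.camera("scene")[:,:,::-1])
print(proj("scene",[[.5184,-.2911,z] for z in(-.004,.02)]),readout.state()["grasp_force"])
for f in("scene8",):
    im=cv2.imread(f"pics/{f}.png")[215:275,115:180].astype(int);B,G,r=im[...,0],im[...,1],im[...,2]
    m=((r-B>12)&(r<110)&(r>1.35*G)).astype(np.uint8)
    d=(im.max(2)<60);print("\n".join("".join("#" if (d[y,x]and not m[y,x]) else "s" if m[y,x] else "." for x in range(0,60)) for y in range(10,50)))
E
```

```text
[[146.63612073 251.28326811]
 [144.42518854 246.26984783]] 59.91251885890961
#############s##########################....................
#####################################.#######...............
#####################################..##########...........
####################################...##########...........
###################################....##########...........
##################################.....##.#######...........
##################################.....##.######............
###################################...##########............
########################s##########...#########.............
######.#######################################..............
######..###s##########...#####################..............
######...#############...####################...............
######...##s##########....##################................
#######.################..##################................
..######################...################.................
...######################....##############.................
.....####################....##########s#s.....
[... 716 characters left out ...]
sss..........................
..........................ssssssss..........................
..........................sssssss#..........................
...........................ss##.............................
............................................................
............................................................
............................................................
............................................................
............................................................
............................................................
............................................................
............................................................
```

The sugar is gripped at 17.8 mm and 60 N. Now I lift, align and carry it over the opening.

jog_arm:
  fingers: [10,10,10,10,10,10,10,10,10,10,10,10,10,10,10,10,10]
  travel:
    - [0,0,-0.07]
    - [0,0,-0.15]
    - [0,0,-0.15]
    - [0,0,-0.15]
    - [0,0,-0.15]
    - [0,0,-0.15]
    - [0,0,0]
    - [-0.045,-0.06,0]
    - [-0.1,-0.14,0]
    - [-0.1,-0.14,0]
    - [-0.1,-0.14,0]
    - [-0.1,-0.14,0]
    - [-0.1,-0.14,0]
    - [-0.1,-0.14,0]
    - [-0.1,-0.14,0]
    - [-0.045,-0.06,0]
    - [0,0,0]
  turn: [0,0,0.5,0.5,0.5,0.46,0,0,0,0,0,0,0,0,0,0,0]

```text
time_s: 31.85
tool_pos: [0.5085, -0.0158, 0.1585]
tool_rot: [-3.006, 0.909, 0.007]
ft_force: [-0.8, 0.2, 0.2]
width: 0.018
grasp_force: 59.9
```

```bash
python3 - <<'E'
from h import *
im=optics.camera("scene")[:,:,::-1];cv2.imwrite("pics/scene9.png",im)
go([.5105,-.0203,.092],-124)
t=readout.state()["tool_pos"];x0,y0=np.round(proj("scene",[t+[0,0,.013]])[0]-30).astype(int);print(x0,y0,proj("scene",[t+[0,0,.013]]))
im=im[y0:y0+60,x0:x0+60].astype(int);B,G,r=im[...,0],im[...,1],im[...,2]
m=((r-B>12)&(r<110)&(r>1.35*G)).astype(np.uint8);k,l,s,c=cv2.connectedComponentsWithStats(m);print([(s[i].tolist(),np.round(c[i]+[x0,y0],1)) for i in range(1,k) if s[i,4]>8])
E
```

```text
t 31.9 tcp [ 0.5089 -0.0182  0.1591] yang -123.8 tilt [-0.002  0.001] w 0.0181 q7 -1.35
travel [0.013 0.004 0.335] mm [ 2.6  0.8 67.1]
turn 0.05
209 131 [[239.07338178 161.4033712 ]]
[([26, 25, 9, 13, 84], array([239. , 161.7]))]
```

jog_arm:
  fingers: [10,10,10,10,10,10]
  travel:
    - [0.012,0.004,0.07]
    - [0,0,0.07]
    - [0,0,0.07]
    - [0,0,0.06]
    - [0,0,0.04]
    - [0,0,0]
  turn: [0,0,0,0,0,0]

```text
time_s: 32.5
tool_pos: [0.5087, -0.0244, 0.0973]
tool_rot: [3.002, -0.925, -0.006]
ft_force: [-2.4, 0.2, -1.4]
width: 0.0179
grasp_force: 85.2
```

jog_arm:
  fingers: [10,10]
  travel:
    - [0,0,0]
    - [0,0,0]
  turn: [0,0]

```text
time_s: 32.7
tool_pos: [0.5095, -0.0211, 0.0964]
tool_rot: [-3.003, 0.918, 0.009]
ft_force: [-3.6, 3.2, -4.3]
width: 0.0179
grasp_force: 84.7
```

```bash
python3 - <<'E'
from h import *
im=optics.camera("scene")[:,:,::-1];cv2.imwrite("pics/scene10.png",im)
go([.5105,-.0203,.092],-124)
s=readout.state();t=s["tool_pos"];print(s["ft_force"],s["moment"],s["grasp_force"]);x0,y0=np.round(proj("scene",[t+[0,0,.013]])[0]-30).astype(int);print(proj("scene",[t+[0,0,.013]]))
im=im[y0:y0+60,x0:x0+60].astype(int);B,G,r=im[...,0],im[...,1],im[...,2]
m=((r-B>12)&(r<110)&(r>1.35*G)).astype(np.uint8);k,l,s,c=cv2.connectedComponentsWithStats(m);print([(s[i].tolist(),np.round(c[i]+[x0,y0],1)) for i in range(1,k) if s[i,4]>8])
d=im.max(2);print("\n".join("".join("s" if m[y,x] else "#" if d[y,x]<45 else "+" if d[y,x]>150 else "." for x in range(60)) for y in range(15,60)))
E
```

```text
t 32.75 tcp [ 0.5095 -0.0209  0.0964] yang -124.0 tilt [-0.005  0.003] w 0.0179 q7 -1.25
travel [ 0.002 -0.005  0.022] mm [ 0.5 -1.   4.4]
turn 0.01
[-4.20216777  3.48751627 -5.28095708] [0.76785984 0.97963588 0.01792076] 84.61056590080261
[[239.18971267 179.32675075]]
[([25, 25, 9, 9, 59], array([238., 178.]))]
+++++++.#################.++++++##############s####.++++++++
+++++++...###############.++++++##################.+++++++++
+++++++...s##############..+++++.################.++++++++++
++++++++...###############.+++++.################+++++++++++
+++++++++.+.##############.++++++##############..+++++++++++
++++++++..++..##...#######.++++++##############.++++++++++++
+++++++++..++...+++#######.++++++.######..####.+++++++++++++
++++++++++.++++.+++.####.#.++++++######.....#.++++++++++++++
+++++++++..++++.++++###..#.++++++######++++..+++++++++++++++
++++++++++..++++++++###..##......#.####+++++++++++++++++++++
+++++++++++.++++.+++.##..##ssssss#..###.++++++++++++++++++++
++++++++++...+++.+++.##..#ssssss##..###.++++++++++++++++++++
+++++++++++..+...+++.##..#ss#ssss...###+++++++++++++++
[... 1258 characters left out ...]
#######..................++..
++++++++++.................##########...................+...
+++++++++..................########....................+....
++++++++.....................#........................+.....
++++++++............................................++......
++++++++...........................................+........
+++++++...........................................+.........
+++++++.....................................................
++++++.+.......................................+............
++++++.+....................................................
++++++.+....................................+...............
+++++...+.................................+.................
```

A light 5 N contact from the knob pushes the block outward. I'll back off 2.5 mm, go down 4 mm, and check the cap before releasing.

jog_arm:
  fingers: [10,10,10,10]
  travel:
    - [-0.012,0,0]
    - [0,0,0.02]
    - [0,0,0]
    - [0,0,0]
  turn: [0,0,0,0]

```text
time_s: 33.15
tool_pos: [0.51, -0.0212, 0.0939]
tool_rot: [3.004, -0.918, 0.001]
ft_force: [-2.1, 1.0, -2.9]
width: 0.0181
grasp_force: 84.9
```

```bash
python3 - <<'E'
from h import *
go([.5105,-.0203,.092],-124);s=readout.state();print(s["ft_force"],s["grasp_force"])
# opening's upper edge as seen by the scene camera: ring profile, before (scene7) and now
cv2.imwrite("pics/scene11.png",optics.camera("scene")[:,:,::-1])
for f in("scene0","scene5","scene7","scene11"):
    r=rect(cv2.imread(f"pics/{f}.png"),"scene",C-Rc[:,0]*.0015,Rc,0).max(2).astype(float);o=[]
    for a in range(85,280,4):
        t=np.radians(a);rr=np.arange(80,122,2);o.append(int(np.mean(r[np.round(150-rr*np.sin(t)).astype(int),np.round(150+rr*np.cos(t)).astype(int)])))
    print(f,o)
E
```

```text
t 33.15 tcp [ 0.51   -0.0212  0.0939] yang -124.0 tilt [ 0. -0.] w 0.0181 q7 -1.24
travel [-0.    -0.005  0.01 ] mm [-0.1 -1.   1.9]
turn 0.0
[-2.05062604  0.99397044 -2.87721376] 84.88051056861877
scene0 [102, 100, 101, 99, 99, 99, 101, 101, 100, 102, 103, 95, 51, 9, 14, 15, 21, 12, 16, 12, 5, 35, 76, 104, 101, 101, 114, 99, 63, 67, 87, 67, 60, 67, 70, 72, 66, 64, 62, 55, 55, 56, 50, 54, 97, 155, 122, 77, 77]
scene5 [103, 104, 103, 103, 102, 102, 104, 103, 103, 108, 163, 56, 28, 10, 17, 18, 20, 21, 14, 12, 14, 34, 82, 104, 101, 108, 109, 114, 119, 121, 104, 103, 107, 104, 102, 102, 103, 103, 102, 102, 103, 104, 102, 99, 97, 94, 88, 81, 76]
scene7 [108, 109, 107, 107, 108, 106, 100, 137, 154, 64, 61, 60, 38, 12, 18, 21, 16, 22, 17, 8, 7, 48, 94, 111, 111, 124, 120, 137, 135, 126, 110, 105, 107, 106, 107, 107, 106, 105, 105, 106, 106, 108, 108, 103, 100, 97, 91, 84, 80]
scene11 [108, 109, 107, 106, 109, 106, 109, 107, 110, 108, 109, 119, 69, 12, 14, 15, 18, 18, 11, 13, 7, 37, 83, 109, 108, 115, 103, 97, 90, 94, 109, 109, 109, 108, 107, 107, 107, 106, 106, 106, 107, 110, 107, 103, 100, 96, 93, 85, 79]
```

The profile shows the cap was nudged about 14° CCW by the contact with the knob. The opening (about 129–201°) still covers the block's footprint, so I'll release the sugar now and set the cap right with the knob afterwards.

jog_arm:
  fingers: [10,10,36,36,36,36,36,36,36,36]
  travel:
    - [0,0,0.015]
    - [0,0,0]
    - [0,0,0]
    - [0,0,0]
    - [0,0,0]
    - [0,0,-0.15]
    - [0,0,-0.15]
    - [0,0,-0.15]
    - [0,0,0]
    - [0,0,0]
  turn: [0,0,0,0,0,0,0,0,0,0]

```text
time_s: 34.2
tool_pos: [0.5101, -0.0208, 0.1813]
tool_rot: [-3.004, 0.917, -0.002]
ft_force: [0.4, 0.8, -0.2]
width: 0.0358
grasp_force: 0.0
```

```bash
python3 - <<'E'
from h import *
go([.5395,-.0352,.18],-67)
im=optics.camera("scene")[:,:,::-1].copy();cv2.imwrite("pics/scene12.png",im)
r=rect(im,"scene",C-Rc[:,0]*.0015,Rc,0).astype(int);m=((r[...,2]-r[...,0]>12)&(r[...,2]<120)&(r[...,2]>1.3*r[...,1])).astype(np.uint8);d=r.max(2)
print("\n".join("".join("s" if m[y,x] else "#" if d[y,x]<40 else "-" if d[y,x]<85 else "+" if d[y,x]>130 else "." for x in range(0,300,5)) for y in range(0,300,8)))
E
```

```text
t 34.2 tcp [ 0.5101 -0.0208  0.1813] yang -124.0 tilt [0.001 0.   ] w 0.0358 q7 -1.38
travel [ 0.162 -0.022  0.007] mm [32.5 -4.5  1.4]
turn -12.43
++++++++++++++++++++++++++++++++++++++++++++++++++++++++++++
+++++++++++++++++++++++++.....+...++++++++++++++++++++++++++
++++++++++++++++++++..................++++++++++++++++++++++
+++++++++++++++++++.......................++++++++++++++++++
+++++++++++++................................+++++++++++++++
++++++++++++++...............................-.+++++++++++++
+++++++++++++..................................-.+++++++++++
+++...+.-....++...................................++++++++++
++.--#########++..................................-.+..+++++
+.#############-++..................................-++.+.++
.-################....................................++...+
.-###################-...............................-.+..+.
+.#####################--...............................+..+
++-#######################-.............................++..
+++.##########################-........................-.++.
++++.-###########################-...
[... 665 characters left out ...]
----....................++--.
+++++++...++..............---------...................++....
++++++++.-.++.............----------.................++.---.
+++++++++....++............---------...............+++.-----
++++++++++..................---------.................------
++++++++++++.................--------............++..-------
+++++++++++++..................-------........+++..---------
++++++++++++.++.................------..........------------
+++++++++++++--+++................-----.....+.--------------
+++++++++++++.-..-.+++.....................-----------------
++++++++++++.--......-...++..++........---------------------
++++++++++++.--.........------------------------------------
```

jog_arm:
  fingers: [60,60,60,60,60,60,60,60,60,60,60,60,60,60,60,60,60]
  travel:
    - [0.08,-0.011,0]
    - [0.082,-0.011,0]
    - [0,0,0]
    - [0,0,0]
    - [0,0,0]
    - [0,0,0]
    - [0,0,0]
    - [0,0,0]
    - [0,0,0]
    - [0,0,0]
    - [0,0,0]
    - [0,0,0]
    - [0,0,0]
    - [0,0,0]
    - [0,0,0]
    - [0,0,0]
    - [0,0,0]
  turn: [0,0,-1,-1,-1,-1,-1,-1,-1,-1,-1,-1,-1,-1,-1,-1,0]

```text
time_s: 35.95
tool_pos: [0.5383, -0.0352, 0.1799]
tool_rot: [-3.032, -0.818, 0.003]
ft_force: [-0.4, 1.0, 0.2]
width: 0.0604
grasp_force: 0.0
```

```bash
python3 - <<'E'
from h import *
go([.5395,-.0352,.101],-60)
E
```

```text
t 35.95 tcp [ 0.5383 -0.0352  0.1799] yang -59.8 tilt [-0.002  0.001] w 0.0604 q7 -0.5
travel [0.006 0.004 0.394] mm [ 1.2  0.7 78.9]
turn 0.04
```

jog_arm:
  fingers: [60,60,60,60,15,15,15,15,15,15,15,15,15,15,15,50,50,50,50]
  travel:
    - [0.006,0.004,0.1]
    - [0,0,0.1]
    - [0,0,0.1]
    - [0,0,0.095]
    - [0,0,0]
    - [0,0,0]
    - [0,0,0]
    - [0,0,0]
    - [0,0,0]
    - [0,0,0]
    - [0,0,0]
    - [0,0,0]
    - [0,0,0]
    - [0,0,0]
    - [0,0,0]
    - [0,0,0]
    - [0,0,0]
    - [0,0,-0.1]
    - [0,0,-0.3]
  turn: [0,0,0,0,0,0,0,0,0,0.9,0.9,0.9,0.9,0.9,0.7,0,0,0,0]

```text
time_s: 37.85
tool_pos: [0.5385, -0.0346, 0.1701]
tool_rot: [-3.136, -0.176, 0.01]
ft_force: [2.1, 0.4, -0.4]
width: 0.0499
grasp_force: 0.0
```

jog_arm:
  fingers: [60,60,60,60,60,60,60,60,60]
  travel:
    - [0,0.1,0]
    - [0,0.2,0]
    - [0,0.2,0]
    - [0,0.2,0]
    - [0,0.2,0]
    - [0,0.2,0]
    - [0,0.1,0]
    - [0,0,0]
    - [0,0,0]
  turn: [0,0,0,0,0,0,0,0,0]

```text
time_s: 38.75
tool_pos: [0.5672, -0.2738, 0.172]
tool_rot: [-3.136, -0.174, -0.001]
ft_force: [-0.6, -0.4, -0.2]
width: 0.0598
grasp_force: 0.0
```

```bash
python3 - <<'E'
from h import *
for n in("top","scene"): cv2.imwrite(f"pics/{n}13.png",optics.camera(n)[:,:,::-1])
for f in("top5","top6","top13"):
    im=cv2.imread(f"pics/{f}.png");R0=rect(im,"top",C-Rc[:,0]*.0015,Rc,0).astype(int);r=R0.max(2).astype(float);g=[]
    for a in range(85,285,3):
        t=np.radians(a);rr=np.arange(60,112,2)
        g.append(np.mean(r[np.round(150-rr*np.sin(t)).astype(int),np.round(150+rr*np.cos(t)).astype(int)]))
    print(f,[(a,int(v)) for a,v in zip(range(85,285,3),g) if v>125 or v<85])
r=R0;m=((r[...,2]-r[...,0]>12)&(r[...,2]>1.3*r[...,1]));d=r.max(2)
print("\n".join("".join("s" if m[y,x] else "#" if d[y,x]<30 else "-" if d[y,x]<85 else "+" if d[y,x]>130 else "." for x in range(0,200,3)) for y in range(0,240,5)))
go([.5395,-.0352,.101],-60)
E
```

```text
top5 [(112, 128), (115, 126), (121, 134), (124, 182), (130, 67), (133, 71), (136, 73), (139, 71), (142, 71), (145, 65), (148, 66), (151, 69), (154, 63), (157, 61), (160, 61), (163, 60), (166, 59), (169, 60), (172, 60), (175, 61), (178, 64), (181, 67), (184, 65), (187, 66), (190, 75), (193, 128), (250, 83), (253, 80), (256, 80), (259, 79), (262, 79), (265, 80), (268, 79), (271, 82), (277, 84), (280, 83), (283, 83)]
top6 [(112, 139), (115, 190), (121, 73), (127, 84), (130, 82), (133, 78), (136, 77), (139, 75), (142, 75), (145, 69), (148, 69), (151, 72), (154, 67), (157, 61), (160, 62), (163, 67), (166, 70), (169, 70), (172, 69), (175, 69), (178, 64), (184, 157), (253, 83), (256, 83), (259, 83), (262, 83), (265, 83), (268, 84)]
top13 [(112, 128), (115, 158), (118, 171), (124, 74), (127, 84), (130, 82), (133, 77), (136, 75), (139, 75), (142, 75), (145, 70), (148, 59), (151, 59), (154, 61), (157, 55), (160, 46), (163, 46), (166, 56), (169, 66), (172, 59), (175, 58), (178, 59), (181, 46), (187, 141), (253, 83), (256, 80), (259, 82), (262, 83), (265, 81), (268, 83), (271, 84)]
+++++++++++++
[... 2703 characters left out ...]
...
.....++++....................--.--------...-------.---.............
.....++++........................----------..----------............
.......++........................----------..---.-------...........
.......++++........................------------------.-............
.........+++.........................---------.------..............
.........++++.........................-------...------...-.........
........--.+++........................---..---------------.........
........---.++++......................--------------.----..........
t 38.85 tcp [ 0.5675 -0.2721  0.1719] yang -83.5 tilt [0.    0.002] w 0.0601 q7 -0.51
travel [-0.006 -1.192  0.356] mm [  -1.1 -238.5   71.2]
turn -5.13
```

The opening edges are at about 117° and 187°, centred near 152° on target. The sugar shows dark brown inside the compartment, cut off by the opening's edge. In the scene view taken just after release it does not stand above the cap. I'm handing in.

```bash
python3 -c "
from cell import order
print(order.job_done())"
```

```text
the job is handed in; nothing more can be done
None
```

I handed the job in at about 39 s: the cap's opening measures about 1° from the centre of the empty compartment, and the sugar piece lies inside it. A knob contact moved the cap about 14° before I released the sugar, so I re-set it afterwards. I did not measure how deep the sugar lies, or whether the cup, jar and spoon stayed put. The hand-in call returned no verdict.

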